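# Find the released lid of the specimen locker and push it open

## Robot

A 6-joint arm with a two-finger parallel gripper is mounted at the origin on a cart in front of the work surface, level with it; the furniture and walls round the work are solid. World frame = base frame: x ahead of the robot, y to its left, z up, the work surface at z = 0. Lengths are in m, angles in rad, forces in N, time in s.
With the tool pointing down it reaches from about 0.375 to 0.975 m from the base axis. Payload 3.8 kg.
Tool frame: the origin (TCP) lies at the very end of the fingers, on their centre line; the grasp point (between the pads) lies 19 mm behind it; z points along the fingers, y is the line along which they close (so a half turn about z gives the same grasp; the last joint's range is limited). The gripper opens to 88 mm and grips with 3 to 60 N. Pads are 18 mm wide; open, the fingers measure 123 mm over their backs; the gripper's body (75 mm by 187 mm) begins 45 mm behind the grasp point.
Start: joints at [1.216, 0.264, 1.604, -0, 1.274, -0.037], TCP at [0.211, 0.641, 0.239] pointing down, gripper open.
Joint ranges: [-2.63, 2.63], [-0.94, 2.18], [0.31, 2.57], [-1.31, 4.45], [0, 2.66], [-2.55, 2.55]. Speed limits (rad/s): [2.57, 2.57, 3.14, 3.14, 3.14, 3.14].

## Interface

Orientations are given as a unit quaternion [w, x, y, z].
In Python, from workcell import manip, capture, camera_model gives the robot as it stands. The module is installed in compiled form; this text tells all that it offers.
- The arm moves only by the tool servo_tool, never from a script. Its argument "commands" is one flat list of numbers, 5 for each row, row after row: the finger opening in cm, from 0 to 8.81, then the shift along the tool's x, y, z in cm, then the turn about the tool's z in degrees. A call has 1 to 12 rows; each row shifts and turns the commanded pose from where the row before left it, along the tool's axes as they then stand; what a row does not reach is not made up. A row lasts 1/10 s, in which the tool goes at most 50 mm and 8.59 degrees, less where a joint would pass 70% of its speed; a pose out of reach is approached as far as the arm can. A call with a gripper value outside its range is refused whole. The fingers move at their own pace and stop on an object; "force" is the grip in N (left out, the last holds). Time passes only in rows, so rows that do not move let the fingers close. It gives the time, the measured TCP pose, the force, the opening and the grip force at its end, in the units of the state.
- manip.state(): the state, without advancing time (a new reading comes with each control period).
- capture(name): name is "scene" or "top" or "wrist"; returns (picture, depth): 384x512x3 uint8, red, green, blue; 384x512 float32, m along the optical axis (not along the pixel's ray), 0 where there is no reading.
- camera_model(name): a dict with "K" (3x3 intrinsics, pixels), "world_to_cam" (4x4, takes a point from world to camera coordinates); the wrist camera has in their place "hand_eye" (4x4, takes a point from camera to tool coordinates, whose origin is the TCP and whose axes are the flange's). Camera axes: x right, y up, looking along -z (the intrinsics and any distortion apply to the point x, -y, -z); pixel columns grow to the right and rows downward; lengths in m; the calibration is good to about 2 mm. A picture is of the moment at which its call begins: read the wrist's pose just before it. camera_model takes no time and is no camera call.
- manip.job_done(): hands the job in; it is judged then, once.
The state is a dict: "clock": time; "joints": joint angles; "joint_vel": joint speeds; "tau": joint torques, N m; "ee_pos": TCP position; "eef_rot": TCP orientation; "ft_force": force on the tool from outside, world axes, zero at the start; "ft_torque": the same for the moment, N m; "width": finger opening in m; "grasp_force": force on a finger pad.
Only numpy, scipy, OpenCV 4.12 (cv2) and the standard library are available. Lean on these libraries where they do the work, as an engineer would, in place of code of your own. Each camera call takes 0.05 s, during which the arm holds its last target. There are 200 camera calls.

## Task

The specimen locker has just released one of its four identical tilt lids without showing which; the other three are bolted. Using the fingertips like one poking finger, press the round pads at the far ends of the lids one after another until a lid rocks, then push that lid's raised front edge over towards the rear until the lid rests fully open on its stop, so that the cup below can be collected. Take nothing between the fingers and pick nothing up: leave the cup in its well and the things round the locker where they stand.

Things in the scene. Friction and masses are not known exactly. Their poses are not given: they have to be found in the camera images.
- locker: white metal specimen locker, fixed: 132 mm deep (its x), 264 wide (y), 100 high; black card reader low on the front. Origin: centre of its underside, on the worktop; x front to rear, y to the left seen from the front, z up. Flush in its flat top, side by side along y: four identical grey tilt lids, lid_1 at the +y end to lid_4 at the -y end, centres 62 mm apart, 4 mm webs between, an open well below each
- lid_1 (a joint): lid 1, a plate 111 (x) x 56 x 6 mm on a level axle along locker y, 36 mm from its rear edge, 75 mm from its front edge, 97 mm above the worktop. Rad: 0 closed, grows as the pad (rear) end dips and the front edge rises; 1.57 upright, 1.75 open on its stop. Three lids are bolted and stay at 0; the other (which one varies) tips at 2 to 3 N on its pad and stays at any angle where it is left
- lid_2 (a joint): lid 2, a plate 111 (x) x 56 x 6 mm on a level axle along locker y, 36 mm from its rear edge, 75 mm from its front edge, 97 mm above the worktop. Rad: 0 closed, grows as the pad (rear) end dips and the front edge rises; 1.57 upright, 1.75 open on its stop. Three lids are bolted and stay at 0; the other (which one varies) tips at 2 to 3 N on its pad and stays at any angle where it is left
- lid_3 (a joint): lid 3, a plate 111 (x) x 56 x 6 mm on a level axle along locker y, 36 mm from its rear edge, 75 mm from its front edge, 97 mm above the worktop. Rad: 0 closed, grows as the pad (rear) end dips and the front edge rises; 1.57 upright, 1.75 open on its stop. Three lids are bolted and stay at 0; the other (which one varies) tips at 2 to 3 N on its pad and stays at any angle where it is left
- lid_4 (a joint): lid 4, a plate 111 (x) x 56 x 6 mm on a level axle along locker y, 36 mm from its rear edge, 75 mm from its front edge, 97 mm above the worktop. Rad: 0 closed, grows as the pad (rear) end dips and the front edge rises; 1.57 upright, 1.75 open on its stop. Three lids are bolted and stay at 0; the other (which one varies) tips at 2 to 3 N on its pad and stays at any angle where it is left
- lid_1_pad (a point): centre of the round 27 mm black rubber thumb pad on top of lid 1, 21 mm behind the axle, 100 mm above the worktop when closed; moves with the lid; axes the lid's own: x towards its rear end, y along the axle, z out of its upper face. Below this end of a released lid the well is empty down to 45 mm under the top
- lid_2_pad (a point): centre of the round 27 mm black rubber thumb pad on top of lid 2, 21 mm behind the axle, 100 mm above the worktop when closed; moves with the lid; axes the lid's own: x towards its rear end, y along the axle, z out of its upper face. Below this end of a released lid the well is empty down to 45 mm under the top
- lid_3_pad (a point): centre of the round 27 mm black rubber thumb pad on top of lid 3, 21 mm behind the axle, 100 mm above the worktop when closed; moves with the lid; axes the lid's own: x towards its rear end, y along the axle, z out of its upper face. Below this end of a released lid the well is empty down to 45 mm under the top
- lid_4_pad (a point): centre of the round 27 mm black rubber thumb pad on top of lid 4, 21 mm behind the axle, 100 mm above the worktop when closed; moves with the lid; axes the lid's own: x towards its rear end, y along the axle, z out of its upper face. Below this end of a released lid the well is empty down to 45 mm under the top
- lid_1_edge (a point): middle of the front edge of lid 1, halfway through its thickness, 75 mm before the axle; moves with the lid, 75 x sin(lid value) mm above the axle; the lid is a smooth, slippery moulding
- lid_2_edge (a point): middle of the front edge of lid 2, halfway through its thickness, 75 mm before the axle; moves with the lid, 75 x sin(lid value) mm above the axle; the lid is a smooth, slippery moulding
- lid_3_edge (a point): middle of the front edge of lid 3, halfway through its thickness, 75 mm before the axle; moves with the lid, 75 x sin(lid value) mm above the axle; the lid is a smooth, slippery moulding
- lid_4_edge (a point): middle of the front edge of lid 4, halfway through its thickness, 75 mm before the axle; moves with the lid, 75 x sin(lid value) mm above the axle; the lid is a smooth, slippery moulding
- cup_1: specimen cup with red screw cap, 39 mm across, 74 mm high, standing loose in the well under lid 1; origin: centre of its underside; 43 mm in front of the axle; its top is 16 mm below the top of the locker
- cup_2: specimen cup with red screw cap, 39 mm across, 74 mm high, standing loose in the well under lid 2; origin: centre of its underside; 43 mm in front of the axle; its top is 16 mm below the top of the locker
- cup_3: specimen cup with red screw cap, 39 mm across, 74 mm high, standing loose in the well under lid 3; origin: centre of its underside; 43 mm in front of the axle; its top is 16 mm below the top of the locker
- cup_4: specimen cup with red screw cap, 39 mm across, 74 mm high, standing loose in the well under lid 4; origin: centre of its underside; 43 mm in front of the axle; its top is 16 mm below the top of the locker
- marker: white felt marker with a coloured cap, 130 mm long, lying on the worktop, loose, near the locker; not part of the work; origin: centre of its underside
- timer: pale wedge-shaped bench timer, 62 x 68 x 22 mm, loose, near the locker; not part of the work; origin: centre of its underside
- stain_bottle: brown stain bottle, 52 mm across, 98 mm high, loose, near the locker; not part of the work; origin: centre of its underside
- swab: swab tube, 133 x 36 x 17 mm, lying on the worktop, loose, near the locker; not part of the work; origin: centre of its underside

How it is judged:
By the outcome, as a careful person would: the job done as asked, in the order asked, and still so for the second after the job is handed in, with the robot touching nothing.
It also fails if it takes over 45 s, if anything falls off the work surface, if the arm or the gripper's body presses on something with over 40 N, if the wrist force passes 120 N, or if a joint passes its speed limit or range.

## Working session

There is one attempt and no reset: what is moved stays moved. The work goes in short steps, Python scripts to look and compute and a tool call to move; the robot and the scene stay as the last step left them, time stands still between calls to the robot, and variables do not carry over. Pictures are saved under pics/ and viewed, at most 10 in all, crops included, and the job is handed in when it is done.

Besides the shell and the picture viewer there is one more tool, called after ">>>" by a JSON object that holds its "method" and its "body". servo_tool: Moves the arm, as the interface text tells. Its arguments: {"type":"object","properties":{"commands":{"type":"array"},"force":{"type":"number"}},"required":["commands"]}

```bash
mkdir -p pics; python3 - <<'E'
from workcell import manip,capture,camera_model
import cv2,numpy as np
s=manip.state();print(s)
for n in("scene","top"):
    p,d=capture(n);cv2.imwrite(f"pics/{n}0.png",p[:,:,::-1]);np.savez(f"{n}0.npz",p=p,d=d)
    print(n,camera_model(n))
print(camera_model("wrist"))
a=[cv2.imread(f"pics/{n}0.png") for n in("scene","top")]
cv2.imwrite("pics/both.png",cv2.resize(np.vstack(a),(450,600) if 0 else (512,768))[:,:])
E
```

```text
{'clock': 0.0, 'joints': array([ 1.21609996e+00,  2.64755583e-01,  1.60534423e+00, -3.31124141e-06,
        1.27370027e+00, -3.69255090e-02]), 'joint_vel': array([-0.00122846,  0.00050881,  0.0019077 , -0.00049141, -0.00015148,
       -0.00035739]), 'tau': array([-2.56268559e-04, -5.02104092e+01, -3.56880033e+01,  7.29038799e-02,
        2.92226323e-02, -1.78091527e-04]), 'ee_pos': array([0.21067969, 0.64054306, 0.23740244]), 'eef_rot': array([-2.13188866e-04,  1.58217196e-01,  9.87403717e-01, -1.08293183e-03]), 'ft_force': array([-0.67971284, -1.07646158,  0.06585961]), 'ft_torque': array([-0.0620269 ,  0.00601957,  0.02647845]), 'grasp_force': 0.0, 'width': 0.08784985985618395}
scene {'K': array([[384.20750607,   0.        , 254.12812497],
       [  0.        , 384.20750607, 193.26463444],
       [  0.        ,   0.        ,   1.        ]]), 'world_to_cam': array([[ 0.89992719, -0.43587822, -0.01188429, -0.34699799],
       [ 0.19938364,  0.38710884,  0.90021826, -0.29390451],
       [-0.38778502, -0.81250042,  0.43527675, -0.47350908],
       [ 0.        ,  0.        ,  0.        
[... 259 characters left out ...]

       [ 0.98937078,  0.03005663,  0.14227456, -0.52338117],
       [-0.14269263,  0.01224444,  0.98969131, -0.86404339],
       [ 0.        ,  0.        ,  0.        ,  1.        ]])}
{'K': array([[328.39210522,   0.        , 251.24609206],
       [  0.        , 328.39210522, 192.09689177],
       [  0.        ,   0.        ,   1.        ]]), 'hand_eye': array([[-1.81868057e-04,  9.54469371e-01,  2.98308879e-01,
         7.71766376e-02],
       [ 9.99999293e-01, -1.77088683e-04,  1.17627626e-03,
         1.44473552e-03],
       [ 1.17554679e-03,  2.98308882e-01, -9.54468663e-01,
        -1.46920143e-01],
       [ 0.00000000e+00,  0.00000000e+00,  0.00000000e+00,
         1.00000000e+00]])}
```

View pics/top0.png

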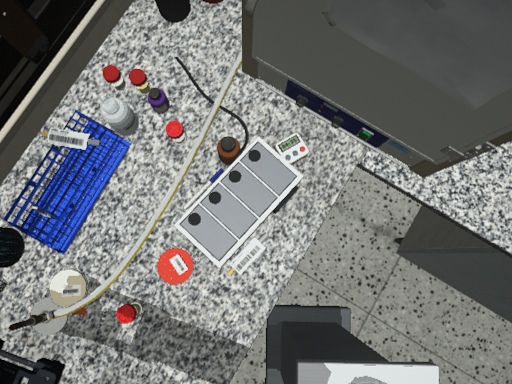

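View pics/scene0.png

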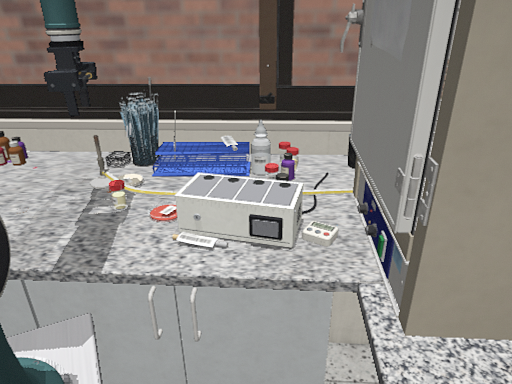

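The top view shows the locker with its four black pads at about (195,219), (215,198), (235,177) and (255,155), lid_1 to lid_4. Its front faces lower right. The stain bottle is at (229,150) behind lid_4, the timer is beside it at (292,150), and the tall cabinet is at upper right. The scene view agrees.

```bash
cat > h.py <<'E'
import numpy as np,cv2
from workcell import manip,capture,camera_model
def ray(n,uv,z):
    m=camera_model(n);K=m["K"];T=np.linalg.inv(m["world_to_cam"])
    r=T[:3,:3]@np.array([(uv[0]-K[0,2])/K[0,0],-(uv[1]-K[1,2])/K[1,1],-1]);o=T[:3,3]
    return o+r*(z-o[2])/r[2]
def pt(n,uv,d):
    m=camera_model(n);K=m["K"];T=np.linalg.inv(m["world_to_cam"])
    return T[:3,:3]@(d*np.array([(uv[0]-K[0,2])/K[0,0],-(uv[1]-K[1,2])/K[1,1],-1]))+T[:3,3]
E
python3 - <<'E'
from h import *
f=np.load("top0.npz");p,d=f["p"],f["d"]
m=(p.max(2)<60).astype(np.uint8)
n,l,st,c=cv2.connectedComponentsWithStats(m)
P=[]
for i in range(1,n):
    if 60<st[i,4]<250 and 180<c[i,0]<270 and 140<c[i,1]<230:
        u=c[i];q=ray("top",u,.1);P.append(q);print(u.round(1),st[i,4],q.round(4),pt("top",u,d[int(u[1]),int(u[0])]).round(4))
for uv in [(262,137),(301,177),(223,265),(177,224)]: print(ray("top",uv,.1).round(3))
P=np.array(P)
print(np.diff(P,axis=0),np.linalg.norm(np.diff(P,axis=0),axis=1))
# heights along cabinet region near locker
for uv in [(245,75),(330,120),(400,160),(436,172),(300,60),(229,150),(292,150)]:print(uv,pt("top",uv,d[uv[1],uv[0]]).round(3))
E
```

```text
[234.2 140.1] 227 [0.6276 0.3136 0.1   ] [0.6286 0.3137 0.0964]
[254.  155.1] 96 [0.5958 0.2701 0.1   ] [0.5955 0.2702 0.1012]
[234.3 176. ] 101 [0.5487 0.3109 0.1   ] [0.5487 0.3109 0.0998]
[214.2 197.2] 103 [0.5018 0.3518 0.1   ] [0.5014 0.3516 0.1026]
[194.  218.7] 103 [0.4551 0.3922 0.1   ] [0.4551 0.3922 0.0998]
[0.637 0.254 0.1  ]
[0.551 0.168 0.1  ]
[0.361 0.328 0.1  ]
[0.443 0.427 0.1  ]
[[-0.03176083 -0.04348359  0.        ]
 [-0.04716477  0.04074884  0.        ]
 [-0.04689889  0.04092884  0.        ]
 [-0.04667814  0.04037715  0.        ]] [0.05384768 0.06232964 0.06224689 0.06171841]
(245, 75) [0.824 0.296 0.002]
(330, 120) [0.705 0.09  0.029]
(400, 160) [ 0.614 -0.076  0.025]
(436, 172) [ 0.575 -0.131  0.084]
(300, 60) [0.733 0.196 0.262]
(229, 150) [0.607 0.324 0.095]
(292, 150) [0.631 0.179 0.022]
```

```bash
python3 - <<'E'
from h import *
c=np.array([.596,.270]);X=np.array([.656,.755]);Y=np.array([.755,-.656])
for n in("scene","top"):
    d=np.load(f"{n}0.npz")["d"]
    pts=np.array([np.r_[pt(n,(u,v),d[v,u]),u,v] for v in range(0,384,2) for u in range(0,512,2) if d[v,u]>0])
    q=pts[:,:2]-c; a=q@X;b=q@Y
    for z0,z1 in((.1,.2),(.2,.35),(.35,.6)):
        k=(pts[:,2]>z0)&(pts[:,2]<z1)&(b>.06)&(b<.5)&(abs(a)<.3)
        print(n,z0)
        for a0 in np.arange(-.3,.3,.1):
            kk=k&(a>=a0)&(a<a0+.1)
            if kk.any(): i=np.argmin(np.where(kk,b,9));print(" a",a0.round(1),"min b",b[i].round(3),pts[i].round(3))
E
```

```text
Traceback (most recent call last):
  File "h.py", line 8, in pt
    m=camera_model(n);K=m["K"];T=np.linalg.inv(m["world_to_cam"])
ValueError: time passes only in moves, steps and waits
```

>>> {"method": "servo_tool", "body": {"commands": [0, 0, 0, 0, 8.5, 0, 0, 0, 0, 8.5, 0, 0, 0, 0, 8.5, 0, 0, 0, 0, 8.5, 0, 0, 0, 0, 8.5, 0, 0, 0, 0, 8.5, 0, 0, 0, 0, 8.5], "force": 10}}

```text
clock: 0.8
ee_pos: [0.2108, 0.6408, 0.2379]
eef_rot: [0.0, 0.63, 0.777, -0.001]
ft_force: [-0.5, 0.4, -0.2]
width: 0.034
grasp_force: 0.0
```

```bash
sed -i '2a import functools; camera_model=functools.cache(camera_model)' h.py; python3 - <<'E'
from h import *
c=np.array([.596,.270]);X=np.array([.656,.755]);Y=np.array([.755,-.656])
for n in("scene","top"):
    d=np.load(f"{n}0.npz")["d"]
    pts=np.array([np.r_[pt(n,(u,v),d[v,u]),u,v] for v in range(0,384,2) for u in range(0,512,2) if d[v,u]>0])
    q=pts[:,:2]-c; a=q@X;b=q@Y
    for z0,z1 in((.1,.2),(.2,.35),(.35,.6)):
        k=(pts[:,2]>z0)&(pts[:,2]<z1)&(b>.06)&(b<.5)&(abs(a)<.3)
        print(n,z0)
        for a0 in np.arange(-.3,.3,.1):
            kk=k&(a>=a0)&(a<a0+.1)
            if kk.any(): i=np.argmin(np.where(kk,b,9));print(" a",a0.round(1),"min b",b[i].round(3),pts[i].round(3))
E
```

```text
scene 0.1
 a -0.3 min b 0.197 [ 6.13e-01 -1.10e-02  1.83e-01  3.82e+02  2.00e+02]
 a -0.2 min b 0.178 [6.63e-01 7.60e-02 1.83e-01 3.70e+02 1.76e+02]
 a -0.1 min b 0.159 [7.13e-01 1.63e-01 1.80e-01 3.60e+02 1.58e+02]
 a 0.0 min b 0.139 [7.66e-01 2.54e-01 1.76e-01 3.52e+02 1.44e+02]
 a 0.1 min b 0.132 [7.82e-01 2.82e-01 1.80e-01 3.50e+02 1.38e+02]
scene 0.2
 a -0.3 min b 0.197 [ 6.12e-01 -1.20e-02  2.75e-01  3.90e+02  1.46e+02]
 a -0.2 min b 0.178 [6.65e-01 7.70e-02 3.02e-01 3.78e+02 1.12e+02]
 a -0.1 min b 0.159 [7.14e-01 1.63e-01 3.20e-01 3.68e+02 9.00e+01]
 a 0.0 min b 0.14 [7.67e-01 2.54e-01 3.00e-01 3.58e+02 9.00e+01]
 a 0.1 min b 0.132 [7.82e-01 2.82e-01 3.21e-01 3.56e+02 7.80e+01]
scene 0.35
 a -0.3 min b 0.19 [ 6.06e-01 -7.00e-03  4.25e-01  4.00e+02  4.00e+01]
 a -0.2 min b 0.174 [6.60e-01 7.90e-02 4.55e-01 3.88e+02 1.40e+01]
 a -0.1 min b 0.153 [7.11e-01 1.70e-01 4.66e-01 3.74e+02 6.00e+00]
 a 0.0 min b 0.103 [7.39e-01 2.78e-01 4.22e-01 3.46e+02 3.00e+01]
 a 0.1 min b 0.092 [7.40e-01 2.96e-01 3.89e-01 3.40e+02 4.60e+01]
top 0.1
 a -0.3 min b 0.196 [ 6.10e-01 -1.30e-02  1.83e-0
[... 276 characters left out ...]
02 5.20e+01]
top 0.2
 a -0.3 min b 0.197 [ 6.12e-01 -1.20e-02  2.97e-01  4.26e+02  1.22e+02]
 a -0.2 min b 0.177 [6.63e-01 7.70e-02 3.33e-01 3.80e+02 8.20e+01]
 a -0.1 min b 0.158 [7.15e-01 1.67e-01 2.20e-01 3.12e+02 8.00e+01]
 a 0.0 min b 0.138 [7.65e-01 2.54e-01 2.02e-01 2.66e+02 5.80e+01]
 a 0.1 min b 0.131 [7.79e-01 2.82e-01 2.06e-01 2.52e+02 5.00e+01]
top 0.35
 a -0.3 min b 0.188 [ 6.04e-01 -8.00e-03  4.26e-01  4.68e+02  9.60e+01]
 a -0.2 min b 0.172 [6.60e-01 8.10e-02 4.95e-01 4.24e+02 2.60e+01]
 a -0.1 min b 0.153 [7.10e-01 1.69e-01 4.57e-01 3.42e+02 4.00e+00]
 a 0.0 min b 0.139 [7.66e-01 2.54e-01 3.66e-01 2.72e+02 6.00e+00]
 a 0.1 min b 0.092 [  0.739   0.294   0.394 246.     10.   ]
```

>>> {"method": "servo_tool", "body": {"commands": [0, 0, 0, 0, 8.5, 0, 0, 0, 0, 8.5, 0, 0, 0, 0, 8.5, 0, 0, 0, 0, 8.5, 0, 0, 0, 0, 8.5, 0, 0, 0, 0, 8.5, 0, 0, 0, 0, 2]}}

```text
clock: 1.5
ee_pos: [0.2108, 0.6408, 0.2379]
eef_rot: [0.0, 0.91, 0.415, -0.0]
ft_force: [-0.4, 0.4, 0.2]
width: 0.0003
grasp_force: 0.0
```

>>> {"method": "servo_tool", "body": {"commands": [0, -0.3, 4.35, 0, 0, 0, -0.3, 4.35, 0, 0, 0, -0.3, 4.35, 0, 0, 0, -0.3, 4.35, 0, 0, 0, -0.3, 4.35, 0, 0, 0, -0.3, 4.35, 0, 0, 0, -0.3, 4.35, 0, 0, 0, -0.3, 4.35, 0, 0, 0, 0, 0, 4, 0, 0, 0, 0, 4, 0, 0, 0, 0, 2, 0, 0, 0, 0, 0, 0]}}

```text
clock: 2.7
ee_pos: [0.4563, 0.3935, 0.1338]
eef_rot: [0.001, 0.909, 0.417, -0.004]
ft_force: [-0.1, 0.1, -1.2]
width: 0.0003
grasp_force: 0.0
```

```bash
python3 - <<'E'
from h import *
s=manip.state();print(s["ee_pos"].round(4),s["eef_rot"].round(3),s["ft_force"].round(2),s["joints"].round(2))
p,d=capture("wrist");cv2.imwrite("pics/w1.png",p[:,:,::-1])
E
```

```text
[0.4563 0.3935 0.1338] [ 0.001  0.909  0.417 -0.004] [-0.12  0.05 -1.22] [ 0.67  0.22  1.86 -0.    1.07  1.38]
```

View pics/w1.png

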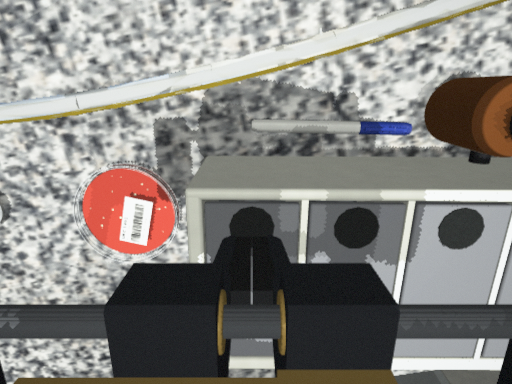

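The wrist view shows the closed tip over pad 1 at (252,225), with pads 2 and 3 at (356,228) and (461,228), and the locker aligned with the image.

>>> {"method": "servo_tool", "body": {"commands": [0, 0, 0, 2.6, 0, 0, 0, 0, 0.4, 0, 0, 0, 0, 0.2, 0, 0, 0, 0, 0, 0]}}

```text
clock: 3.15
ee_pos: [0.4596, 0.3967, 0.1081]
eef_rot: [-0.0, 0.909, 0.417, 0.001]
ft_force: [-0.0, 0.4, 0.2]
width: 0.0003
grasp_force: 0.0
```

>>> {"method": "servo_tool", "body": {"commands": [0, 0, 0, 0.2, 0, 0, 0, 0, 0.1, 0, 0, 0, 0, 0, 0]}}

```text
clock: 3.45
ee_pos: [0.4592, 0.3962, 0.1042]
eef_rot: [-0.0, 0.909, 0.417, 0.0]
ft_force: [-0.9, 0.8, 0.9]
width: 0.0004
grasp_force: 0.0
```

>>> {"method": "servo_tool", "body": {"commands": [0, -0.2, 0, 0.2, 0, 0, 0, 0, 0.2, 0, 0, 0, 0, 0.1, 0, 0, 0, 0, 0, 0]}}

```text
clock: 3.85
ee_pos: [0.4577, 0.3944, 0.1004]
eef_rot: [0.0, 0.909, 0.417, -0.0]
ft_force: [-4.0, -3.2, 10.5]
width: 0.0004
grasp_force: 5.0
```

>>> {"method": "servo_tool", "body": {"commands": [0, 0, 0, 0.2, 0, 0, 0, 0, 0.1, 0, 0, 0, 0, 0, 0]}}

```text
clock: 4.15
ee_pos: [0.4578, 0.3945, 0.1003]
eef_rot: [0.0, 0.909, 0.417, -0.0]
ft_force: [-9.3, -7.8, 25.8]
width: 0.0008
grasp_force: 12.5
```

Pad 1 takes 26 N without moving, so lid 1 is bolted. Next is pad 2.

>>> {"method": "servo_tool", "body": {"commands": [0, 0, 0, -1.0, 0, 0, 0, 0, -1.0, 0, 0, 0, 3.1, 0, 0, 0, 0, 3.1, 0, 0, 0, 0, 0, 1.0, 0, 0, 0, 0, 0.4, 0, 0, 0, 0, 0.2, 0, 0, 0, 0, 0.2, 0, 0, 0, 0, 0, 0]}}

```text
clock: 5.05
ee_pos: [0.5046, 0.3537, 0.1003]
eef_rot: [0.001, 0.909, 0.418, -0.0]
ft_force: [-3.4, -8.8, 17.0]
width: 0.0006
grasp_force: 8.3
```

Pad 2 takes 17 N and stays at z = 0.1003, so lid 2 is bolted. Next is pad 3.

>>> {"method": "servo_tool", "body": {"commands": [0, 0, 0, -1.0, 0, 0, 0, 0, -0.8, 0, 0, 0, 3.1, 0, 0, 0, 0, 3.1, 0, 0, 0, 0, 0, 1.0, 0, 0, 0, 0, 0.4, 0, 0, 0, 0, 0.2, 0, 0, 0, 0, 0.2, 0, 0, 0, 0, 0, 0]}}

```text
clock: 5.95
ee_pos: [0.5512, 0.3137, 0.1004]
eef_rot: [0.001, 0.909, 0.418, -0.0]
ft_force: [-4.2, -7.1, 15.9]
width: 0.0007
grasp_force: 8.0
```

Pad 3 takes 16 N without moving, so lid 3 is bolted. Next is pad 4.

>>> {"method": "servo_tool", "body": {"commands": [0, 0, 0, -1.0, 0, 0, 0, 0, -0.8, 0, 0, 0, 3.1, 0, 0, 0, 0, 3.1, 0, 0, 0, 0, 0, 1.0, 0, 0, 0, 0, 0.4, 0, 0, 0, 0, 0.2, 0, 0, 0, 0, 0.2, 0, 0, 0, 0, 0, 0]}}

```text
clock: 6.85
ee_pos: [0.598, 0.2738, 0.0977]
eef_rot: [-0.0, 0.909, 0.417, -0.0]
ft_force: [-0.6, -1.0, 1.3]
width: 0.0004
grasp_force: 0.6
```

Lid 4 yields, with 1.3 N at z = 0.0977. I'll press it further to raise its front edge.

>>> {"method": "servo_tool", "body": {"commands": [0, -0.1, 0, 0.4, 0, 0, -0.1, 0, 0.4, 0, 0, 0, 0, 0.4, 0, 0, 0, 0, 0.3, 0, 0, 0, 0, 0, 0]}}

```text
clock: 7.35
ee_pos: [0.5975, 0.2722, 0.0824]
eef_rot: [-0.0, 0.909, 0.417, 0.0]
ft_force: [1.9, 2.0, 2.0]
width: 0.0004
grasp_force: 1.3
```

```bash
python3 - <<'E'
from h import *
a=capture("scene")[0][120:280,140:380];b=capture("wrist")[0]
cv2.imwrite("pics/t2.png",np.vstack([cv2.resize(a,(480,320)),cv2.resize(b,(480,270))])[:,:,::-1])
E
```

```text
(no output)
```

View pics/t2.png

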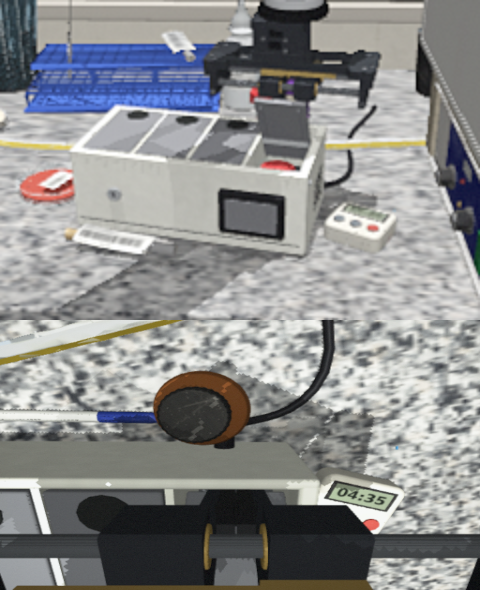

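The pictures show lid 4 tilted to roughly 50°, with the red cup cap visible at about (278,165) in the upper view. Next I lift, go round to the front and come down ahead of the edge.

>>> {"method": "servo_tool", "body": {"commands": [0, 0, 0, -2, 0, 0, 0, 0, -4, 0, 0, 0, 0, -4, 0, 0, 0, 0, -2, 0, 0, -2, 0, 0, 0, 0, -4, 0, 0, 0, 0, -4, 0, 0, 0, 0, -2, 0, 0, 0, 0, 0, 0, 3, 0, 0, 0, 0, 3, 0, 0, 0, 0, 0.6, 0, 0, 0, 0, 0, 0]}}

```text
clock: 8.65
ee_pos: [0.5174, 0.1801, 0.1349]
eef_rot: [-0.0, 0.909, 0.417, -0.002]
ft_force: [0.0, -0.2, 0.9]
width: 0.0005
grasp_force: 0.0
```

```bash
python3 - <<'E'
from h import *
s=manip.state();print(s["ee_pos"].round(4),s["ft_force"].round(2))
a=capture("scene")[0][120:280,140:380];b=capture("top")[0][100:260,180:380]
cv2.imwrite("pics/t3.png",np.vstack([cv2.resize(a,(420,280)),cv2.resize(b,(420,310))])[:,:,::-1])
E
```

```text
[0.5174 0.1801 0.1349] [ 0.04 -0.23  0.92]
```

View pics/t3.png

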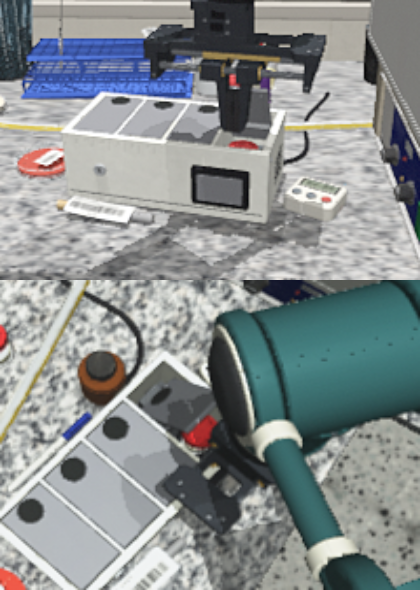

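The finger is in front of the raised lid 4 and in line with it, about 98 mm ahead of the axle. Now I push to the rear.

>>> {"method": "servo_tool", "body": {"commands": [0, 2, 0, 0, 0, 0, 1, 0, 0, 0, 0, 1, 0, 0, 0, 0, 1, 0, 0, 0, 0, 1, 0, 0, 0, 0, 0.8, 0, 0, 0, 0, 0.7, 0, 0, 0, 0, 0.5, 0, 0, 0, 0, 0.4, 0, 0, 0, 0, 0, 0, 0, 0]}}

```text
clock: 9.75
ee_pos: [0.5742, 0.2448, 0.1366]
eef_rot: [-0.0, 0.909, 0.417, 0.0]
ft_force: [-0.1, -0.3, 0.4]
width: 0.0005
grasp_force: 0.0
```

>>> {"method": "servo_tool", "body": {"commands": [0, 0.3, 0, 0, 0, 0, 0.3, 0, 0, 0, 0, 0, 0, 0, 0]}}

```text
clock: 10.05
ee_pos: [0.5779, 0.249, 0.1366]
eef_rot: [-0.0, 0.909, 0.417, -0.0]
ft_force: [0.2, -0.7, 0.4]
width: 0.0008
grasp_force: 0.1
```

>>> {"method": "servo_tool", "body": {"commands": [0, 0.2, 0, 0, 0, 0, 0.2, 0, 0, 0, 0, 0.1, 0, 0, 0, 0, 0, 0, 0, 0]}}

```text
clock: 10.45
ee_pos: [0.5788, 0.2501, 0.1363]
eef_rot: [0.001, 0.909, 0.417, -0.004]
ft_force: [-6.9, -8.6, 5.7]
width: 0.0005
grasp_force: 5.9
```

```bash
python3 - <<'E'
from h import *
a=capture("scene")[0][120:280,140:380];b=capture("wrist")[0]
cv2.imwrite("pics/t4.png",np.vstack([cv2.resize(a,(480,320)),cv2.resize(b,(480,270))])[:,:,::-1])
E
```

```text
(no output)
```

View pics/t4.png

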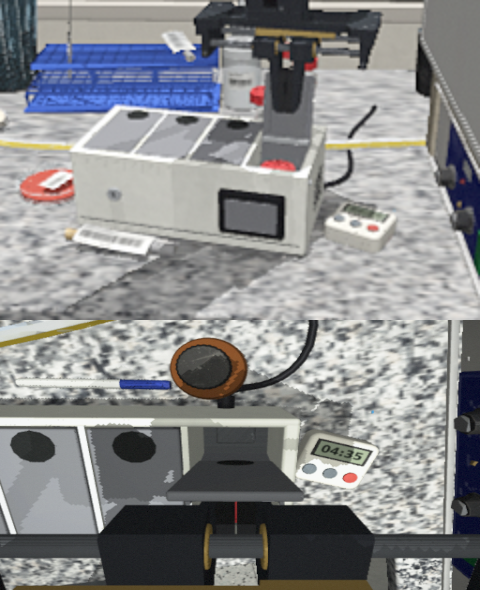

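It stops firmly at 11 N, and the TCP sits at the predicted stop position about 5 mm ahead of the axle. The view shows lid 4 leaning past upright. I'll back off and check.

>>> {"method": "servo_tool", "body": {"commands": [0, -1, 0, 0, 0, 0, -3, 0, 0, 0, 0, -4, 0, 0, 0, 0, -3, 0, -2, 0, 0, -3, -1, -4, 0, 0, -4, -2, -4, 0, 0, -4, -3, -2, 0, 0, -4, -3, 0, 0, 0, -3, -3, 0, 0, 0, 0, 0, 0, 0]}}

```text
clock: 11.55
ee_pos: [0.3084, 0.1148, 0.2478]
eef_rot: [-0.0, 0.909, 0.417, 0.001]
ft_force: [-0.0, -0.1, -0.4]
width: 0.0001
grasp_force: 0.0
```

```bash
python3 - <<'E'
from h import *
s=manip.state();print(s["clock"],s["ee_pos"].round(3),s["ft_force"].round(2))
f=capture("top");d=f[1];a=capture("scene")[0][100:280,140:410]
# lid top edge: highest points near lid 4
ax=np.array([.596,.2701])-.021*np.array([.656,.755])
X=np.array([.656,.755]);Y=np.array([.755,-.656])
P=np.array([pt("top",(u,v),d[v,u]) for v in range(110,220) for u in range(215,310) if d[v,u]>0])
q=P[:,:2]-ax;k=(abs(q@X)<.06)&(abs(q@Y)<.02)&(P[:,2]>.14)&(P[:,2]<.19)
for z in np.arange(.14,.18,.01):
    j=k&(abs(P[:,2]-z)<.005)
    if j.any():print(z.round(3),j.sum(),(q@X)[j].min().round(4),(q@X)[j].max().round(4))
cv2.imwrite("pics/t5.png",np.vstack([cv2.resize(a,(420,280)),cv2.resize(f[0][100:260,180:380],(420,310))])[:,:,::-1])
E
```

```text
11.55 [0.308 0.115 0.248] [-0.04 -0.06 -0.38]
0.14 12 0.0024 0.0044
0.15 33 0.0003 0.0068
0.16 33 0.0028 0.0086
0.17 80 0.0054 0.0146
```

View pics/t5.png

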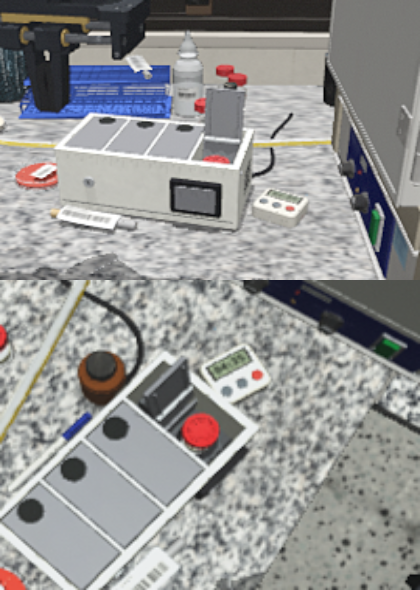

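Lid 4 stands open past upright; its top edge measures up to 15 mm behind the axle, about what the stop angle predicts. The cup is in its well, everything round the locker is where it was, and the arm is clear.

```bash
python3 -c "
from workcell import manip
print(manip.job_done())"
```

```text
the job is handed in; nothing more can be done
None
```

Lid 4 was the released lid: pads 1 to 3 held firm, pad 4 rocked, and I pushed that lid over until it rested on its stop, then handed the job in at about 12 s with the cup still in its well and the arm clear.

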